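Set a roller against its stop and chock it

TASK

Roll the steel roller along the cork runway of the setting fixture by pushing its side, slowly and without lifting it, until it meets the stop pad, and lean on it there with about 10 N for a second (never more than 30 N on the stop) so that it bears square along the pad. Then stand the sanding block upright, flat on its dark base, on the runway squarely behind the roller and in the middle of the runway, almost touching it, as a chock, and let go with the roller still against the pad. Leave the other things on the bench where they are.

Things in the scene. Friction and masses are not known exactly. Their poses are not given: they have to be found in the camera images.
- fixture: dark steel plate 290x110x10 mm fixed to the bench, with a cork runway. Origin: centre of its underside; z up, +x along the runway to the stop, y across. Runway level, 88 mm wide, top at z 12 mm, from x -145 (open end) to +101 mm; an aluminium rail 11 mm wide along each side, top at z 17 mm, screw heads to 18.5 mm
- stop_bracket: grey block 22x100x36 mm fixed across the fixture's +x end; origin under its centre (fixture x 126, z 10 mm), same axes. From it a locked, rigid steel stop pad (8 mm thick, 64 wide, fixture z 16 to 44 mm) stands out towards -x. How far is set per job and NOT measured: its face is anywhere from fixture x 85 to 104 mm, so the roller's axis stops anywhere from x 67 to 86 mm
- roller: polished steel roller lying across the runway, a little askew, 36 mm diameter, 80 mm long, 0.3 to 0.65 kg. Origin: its centre, on the axis, 30 mm above the bench; own y is the axis (x and z turn as it rolls). Slippery (friction about 0.35). Pushed slowly it rolls with well under 2 N, stops within 2 mm of the push ending and does not spring back
- chock: the sanding block: a brown cork block 46 x 76 x 26 mm with a thin dark base, lying base down on the bench to the right. Origin: centre of its underside; z up, y along its 76 mm length. 40 g. Grasp it across its 46 mm width. The machine's upright switch box, 0.2 m high, stands at the back between it and the fixture: pass on the robot's side of it.
- brass_gauge: brass ring 32 mm in diameter, 9 mm high, lying on the bench, a bystander; origin under its centre.
- card_box_d: pale card box 47 x 62 x 26 mm on the bench, a bystander; origin under its centre.
- tape_roll: roll of paper tape 70 mm in diameter, 19 mm high, lying flat beyond the fixture, a bystander; origin under its centre.
- powder_jar: plastic pot with a black screw cap, 63 mm in diameter, 68 mm high, beyond the fixture, a bystander; origin under its centre.
Not all that is in view belongs to the job. What is shaped like the roller but blue is not meant.

How it is judged:
On the way, in this order (a step that is already met when the one before it is completed fails the run):
1. the roller is turning as it rolls along the runway, not lifted (angular speed of roller above 0.2 rad/s and z of roller in the frame of fixture below 0.034 m and x of roller in the frame of fixture below 0.086 m), for 0.3 s.
2. the roller bears on the stop with more than 5 N for half a second (contact force between roller and stop_bracket above 5 N and x of roller in the frame of fixture above 0.055 m), for 0.5 s.
At the end, for the whole second after the job is handed in: Roller on the runway, within 2 mm of the stop pad, square to 0.05 rad, at rest; the block flat on the runway behind it, within 22 mm of the runway's middle, lengthways or crossways within 0.25 rad, gap to the roller at most 14 mm, at rest (horizontal distance between roller and stop_pad_c0 below 0.0245 m and angle between the y axis of roller and the y axis of fixture, either way round below 0.05 rad and z of roller in the frame of fixture between 0.027 and 0.033 m and x of roller in the frame of fixture above 0.055 m and linear speed of each of roller, chock below 0.01 m/s and angle between chock's own z axis and vertical below 0.08 rad and z of chock in the frame of fixture between 0.009 and 0.016 m and y of chock in the frame of fixture between -0.022 and 0.022 m and x of chock in the frame of fixture below 0.052 m and ((angle between the y axis of chock and the x axis of fixture, either way round below 0.25 rad and horizontal distance between chock and roller below 0.07 m) or (angle between the y axis of chock and the x axis of fixture, either way round above 1.32 rad and horizontal distance between chock and roller below 0.055 m))); the robot touches nothing.
It fails at once if more than 30 N between the roller and the stop (contact force between roller and stop_bracket above 30 N).
It fails at once if the roller is lifted more than 10 mm off the runway (z of roller in the frame of fixture above 0.04 m).
It fails at once if a bystander (brass ring, card box, tape roll, pot) is moved more than 20 mm (distance of any of brass_gauge, card_box_d, tape_roll, powder_jar from where it was at the start of the episode above 0.02 m).
It also fails if it takes over 72 s, if anything falls off the work surface, if the arm or the gripper's body presses on something with over 40 N, if the wrist force passes 120 N, or if a joint passes its speed limit or range.

ROBOT

A 7-joint arm with a two-finger parallel gripper is mounted at the origin on a cart in front of the work surface, level with it; the furniture and walls round the work are solid. World frame = base frame: x ahead of the robot, y to its left, z up, the work surface at z = 0. Lengths are in m, angles in rad, forces in N, time in s.
With the tool pointing down it reaches from about 0.4 to 0.85 m from the base axis. Payload 4.4 kg.
Tool frame: the origin (TCP) lies at the very end of the fingers, on their centre line; the grasp point (between the pads) lies 19 mm behind it (manip.hold_point_z is the distance from the TCP to the grasp point, in m); z points along the fingers, y is the line along which they close (so a half turn about z gives the same grasp; the last joint's range is limited). The gripper opens to 94 mm and grips with 3 to 60 N. Pads are 16 mm wide; open, the fingers measure 119 mm over their backs; the gripper's body (75 mm by 177 mm) begins 78 mm behind the grasp point.
Start: joints at [-1.319, 0.628, 0.038, 1.517, -0.027, 0.996, -0.02], TCP at [0.203, 0.617, 0.205] pointing down, gripper open.
Joint ranges: [-3.06, 3.06], [-0.37, 2.12], [-1.25, 1.32], [0.18, 2.47], [-1.1, 4.24], [0.23, 1.98], [-2.94, 2.94]. Speed limits (rad/s): [2.57, 2.57, 3.14, 3.14, 3.14, 3.14, 3.14].

INTERFACE

Orientations are given as a unit quaternion [x, y, z, w].
In Python, from rig import manip gives the robot as it stands.
- The arm moves only by the tool step_arm, never from a script. Its argument "steps" is text: rows parted by semicolons, each of 5 numbers parted by spaces: the shift along the world's x, y, z in mm, then the turn about the world's z in degrees, then the opening, from 0 (shut) to 1 (fully open). In form: x y z yaw claw; .... A call has exactly 8 rows; each row shifts and turns the commanded pose from where the row before left it; what a row does not reach is not made up. A row lasts 1/12 s, in which the tool goes at most 41.7 mm and 7.16 degrees, less where a joint would pass 70% of its speed; a pose out of reach is approached as far as the arm can. A call is refused whole if a number of a shift passes 41.7 or a number of a turn 7.16, either way. A call with a gripper value outside its range is refused whole. The fingers move at their own pace and stop on an object; the grip force is fixed at half the most. Time passes only in rows, so rows that do not move let the fingers close, or fill a call up. It gives the time, the measured TCP pose, the force, the opening and the grip force at its end, in the units of the state.
- manip.sense(): the state, without advancing time (a new reading comes with each control period).
- manip.read_camera(name): name is "side" or "top" or "wrist"; returns a dict with "pixels" (420x560x3 uint8, red, green, blue), "depth" (420x560 float32, m along the optical axis (not along the pixel's ray), 0 where there is no reading), "K" (3x3 intrinsics, pixels), "R" (3x3) and "t" (3): a world point X has camera coordinates R X + t. Camera axes: x right, y down, z forward; pixel columns grow to the right and rows downward; lengths in m; the calibration is good to about 2 mm. A picture is of the moment at which its call begins.
- manip.finish_job(): hands the job in; it is judged then, once.
The state is a dict: "t": time; "qpos": joint angles; "qvel": joint speeds; "joint_efforts": joint torques, N m; "tcp_pos": TCP position; "ee_rot": TCP orientation; "ft_force": force on the tool from outside, world axes, zero at the start; "moment": the same for the moment, N m; "opening": finger opening in m; "gripper_force": force on a finger pad.
Only numpy, scipy, OpenCV 4.12 (cv2) and the standard library are available. Lean on these libraries where they do the work, as an engineer would, in place of code of your own. Each camera call takes 0.05 s, during which the arm holds its last target. There are 200 camera calls.

## Working session

There is one attempt and no reset: what is moved stays moved. The work goes in short steps, Python scripts to look and compute and a tool call to move; the robot and the scene stay as the last step left them, time stands still between calls to the robot, and variables do not carry over. Pictures are saved under pics/ and viewed, at most 10 in all, crops included, and the job is handed in when it is done.

Besides the shell and the picture viewer there is one more tool, called as a command line: name --argument value ..., lists and objects as JSON in quotes. step_arm: Moves the arm, as the interface text tells. Its arguments: {"type":"object","properties":{"steps":{"type":"string"}},"required":["steps"]}

```bash
mkdir -p pics; ls; cat > h.py <<'E'
import numpy as np, cv2
from rig import manip
def snap(n):
    c=manip.read_camera(n); np.savez('last_%s.npz'%n,**c); return c
def world(c,u,v,z=None):
    K,R,t=c['K'],c['R'],c['t']; r=np.linalg.inv(K)@[u,v,1.]
    C=-R.T@t; d=R.T@r
    if z is None: return C+d*float(c['depth'][int(round(v)),int(round(u))])
    return C+d*(z-C[2])/d[2]
def load(n): return dict(np.load('last_%s.npz'%n))
E
python3 - <<'E'
from h import *
s=manip.sense(); print({k:np.round(v,3) for k,v in s.items()})
for n in ['top','side']:
    c=snap(n); cv2.imwrite('pics/%s0.png'%n,c['pixels'][:,:,::-1]); print(n,c['K'],-c['R'].T@c['t'],c['R'])
E
```

```text
pics
{'t': np.float64(0.0), 'qpos': array([-1.319,  0.629,  0.038,  1.518, -0.027,  0.996, -0.02 ]), 'qvel': array([ 0.   ,  0.   ,  0.001,  0.   , -0.   , -0.001, -0.001]), 'joint_efforts': array([-0.0000e+00, -5.4972e+01,  1.1430e+00, -1.8663e+01, -5.2000e-02,
        2.4000e-02,  0.0000e+00]), 'tcp_pos': array([0.203, 0.617, 0.205]), 'ee_rot': array([ 0.158,  0.987, -0.001, -0.   ]), 'ft_force': array([-0.25 ,  0.435,  0.554]), 'moment': array([-0.034, -0.033, -0.031]), 'gripper_force': np.float64(0.0), 'opening': np.float64(0.094)}
top [[408.49591427   0.         278.81418297]
 [  0.         408.49591427 212.35565556]
 [  0.           0.           1.        ]] [0.24731231 0.13102642 1.35225879] [[-8.86682853e-04 -9.99956235e-01  9.31352709e-03]
 [-9.81552626e-01 -9.10367134e-04 -1.91189992e-01]
 [ 1.91190104e-01 -9.31124187e-03 -9.81508861e-01]]
side [[528.66865109   0.         282.83201208]
 [  0.         528.66865109 209.3152011 ]
 [  0.           0.           1.        ]] [0.24495469 1.99005697 0.88169281] [[-0.99084335 -0.13422973 -0.01455431]
 [-0.04243804  0.41195785 -0.91021412]
 [ 0.12817356 -0.90126195 -0.41388215]]
```

View pics/top0.png

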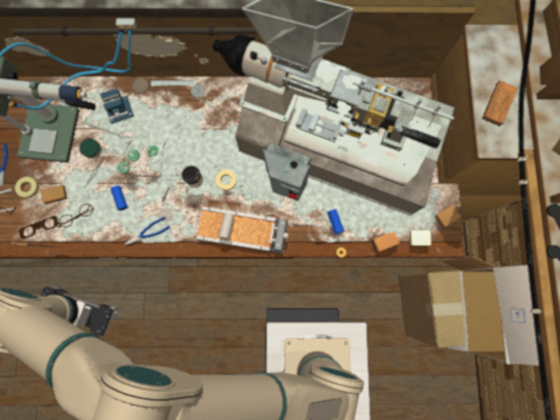

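View pics/side0.png

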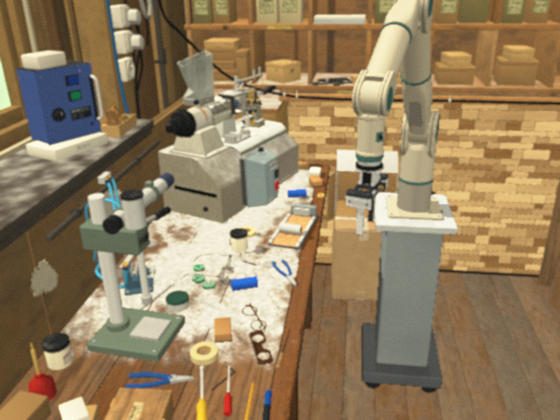

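The top view shows the fixture (198–290, 210–250) with the roller at (228,224) and the stop at right (283,235). Brown block candidates are (386,241), (447,215), (52,193) and (500,103, on the shelf). I'll enlarge the crop to tell them apart.

```bash
python3 - <<'E'
from h import *
c=load('top'); p=c['pixels'][:,:,::-1]
a=cv2.resize(p[200:262,190:300],None,fx=7,fy=7,interpolation=cv2.INTER_CUBIC)[:,:770]
b=cv2.resize(p[200:262,325:465],(770,341),interpolation=cv2.INTER_CUBIC)
cv2.imwrite('pics/a.png',np.vstack([a[:434],b])[:,:770][:,:] if 0 else cv2.resize(np.vstack([a,b]),(770,600)) if 0 else a)
cv2.imwrite('pics/b.png',b)
for u,v in [(386,241),(447,215),(420,238),(341,252),(52,193),(228,224),(250,230),(210,225),(290,165),(336,222),(226,180),(191,176)]:
    print((u,v),np.round(world(c,u,v),3))
E
```

```text
(386, 241) [ 0.411 -0.232  0.026]
(447, 215) [ 0.497 -0.438  0.03 ]
(420, 238) [ 0.421 -0.345  0.025]
(341, 252) [ 0.377 -0.088 -0.003]
(52, 193) [0.571 0.872 0.025]
(228, 224) [0.463 0.283 0.047]
(250, 230) [0.449 0.214 0.012]
(210, 225) [0.465 0.346 0.015]
(290, 165) [0.594 0.089 0.263]
(336, 222) [ 0.472 -0.068  0.037]
(226, 180) [ 0.624  0.299 -0.001]
(191, 176) [0.618 0.405 0.065]
```

View pics/a.png

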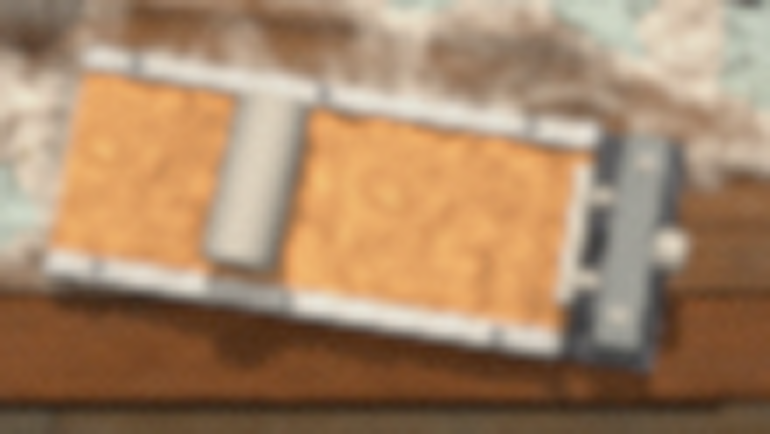

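View pics/b.png

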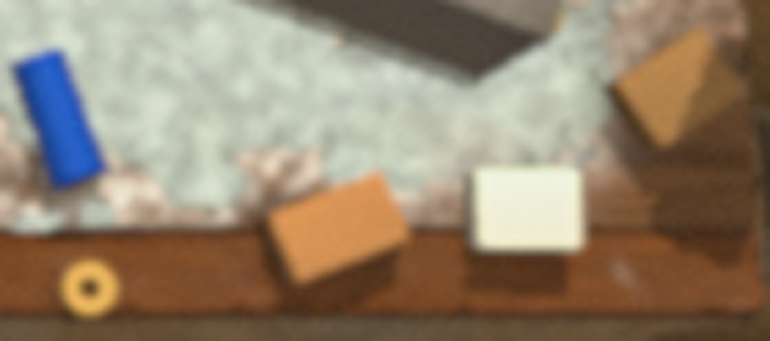

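Crop: the block at crop (340,229), i.e. pixel (386,241), is 0.411,-0.232 with top at z 0.026. Its sides look like about 76×46, and it sits on the bench right of the switch box, so it fits. The brown piece at (447,215) is squarer and 0.03 high, (52,193) is on the left, and (500,103) is on the shelf. The roller is grey, on the runway; the blue cylinders are not meant. Next I compute the sizes.

```bash
python3 - <<'E'
from h import *
c=load('top')
A=lambda U,V,z: world(c,(U+.5)/7-.5+190,(V+.5)/7-.5+200,z)[:2]
B=lambda U,V,z: world(c,(U+.5)/5.5-.5+325,(V+.5)/5.5-.5+200,z)[:2]
def ang(d): return np.degrees(np.arctan2(d[1],d[0]))
def quad(n,P):
    P=np.array(P); s=np.roll(P,-1,0)-P
    print(n,'ctr',P.mean(0).round(4),'sides',np.linalg.norm(s,axis=1).round(4),'ang',[round(ang(d),1) for d in s])
quad('chock',[B(*p,.026) for p in [(268,213),(378,174),(410,240),(298,284)]])
quad('other',[B(*p,.03) for p in [(612,87),(705,30),(745,85),(668,147)]])
quad('card',[B(*p,.026) for p in [(472,165),(584,165),(584,250),(472,250)]])
quad('rails',[A(*p,.017) for p in [(85,48),(602,122),(560,355),(45,255)]])
quad('cork',[A(*p,.012) for p in [(82,74),(585,150),(555,322),(53,248)]])
quad('bracket',[A(*p,.046) for p in [(627,133),(684,138),(650,345),(596,343)]])
r=[A(272,97,.045),A(240,263,.045)]; print('roller',np.mean(r,0),np.linalg.norm(r[0]-r[1]),ang(r[0]-r[1]))
p=[A(575,165,.044),A(560,298,.044)]; print('pad',np.mean(p,0),np.linalg.norm(p[0]-p[1]),ang(p[0]-p[1]))
# switch box / machine: points with z>0.1 nearest the robot
D=c['depth'];vv,uu=np.mgrid[0:420:2,0:560:2];P=np.array([world(c,u,v) for u,v in zip(uu.ravel(),vv.ravel())])
for y0 in np.arange(-.5,.5,.05):
    m=(P[:,1]>y0)&(P[:,1]<y0+.05)&(P[:,2]>.07)&(P[:,0]>.38)&(P[:,0]<.9)&(D[vv.ravel(),uu.ravel()]>0)
    if m.any(): print(round(y0,2),'minx',P[m,0].min().round(3),'zmax near',P[m&(P[:,0]<P[m,0].min()+.08),2].max().round(3))
E
```

```text
chock ctr [ 0.4106 -0.2326] sides [0.0709 0.0431 0.0728 0.0452] ang [np.float64(-70.7), np.float64(-156.9), np.float64(111.0), np.float64(20.6)]
other ctr [ 0.4951 -0.4432] sides [0.0687 0.04   0.0622 0.0478] ang [np.float64(-59.3), np.float64(-147.7), np.float64(127.3), np.float64(40.3)]
card ctr [ 0.4228 -0.3465] sides [0.0673 0.0512 0.0668 0.0511] ang [np.float64(-90.0), np.float64(175.9), np.float64(90.0), np.float64(-3.6)]
rails ctr [0.457 0.261] sides [0.2488 0.1124 0.2465 0.1005] ang [np.float64(-98.2), np.float64(170.0), np.float64(79.0), np.float64(-8.7)]
cork ctr [0.4559 0.2634] sides [0.2428 0.0832 0.2394 0.0844] ang [np.float64(-98.7), np.float64(170.3), np.float64(81.6), np.float64(-7.3)]
bracket ctr [0.4316 0.1119] sides [0.0265 0.0975 0.0247 0.0986] ang [np.float64(-95.0), np.float64(170.5), np.float64(87.9), np.float64(-8.3)]
roller [0.45938263 0.28910705] 0.0787951533771662 -9.447678958966225
pad [0.43548416 0.14506288] 0.06231522177962552 -6.210122311102024
-0.5 minx 0.588 zmax near 0.344
-0.45 minx 0.606 zmax near 0.297
-0.4 minx 0.689 zmax near 0.26
-0.35 minx 0.498 zmax near 0.232
-0.3 minx 0.506 zmax near 0.272
-0.25 minx 0.525 zmax near 0.437
-0.2 minx 0.544 zmax near 0.434
-0.15 minx 0.565 zmax near 0.379
-0.1 minx 0.585 zmax near 0.407
-0.05 minx 0.605 zmax near 0.299
-0.0 minx 0.56 zmax near 0.254
0.05 minx 0.533 zmax near 0.268
0.1 minx 0.552 zmax near 0.253
0.15 minx 0.59 zmax near 0.25
0.2 minx 0.696 zmax near 0.298
0.25 minx 0.716 zmax near 0.174
0.35 minx 0.624 zmax near 0.071
0.4 minx 0.61 zmax near 0.072
```

The candidate at (386,241) measures about 72×44 mm with its top at 0.026, so it is the sanding block. The other brown piece is trapezoid. Now I move above the open end of the runway, turning the fingers across it.

step_arm --steps "22 -24 0 -6.7 0.5; 22 -24 0 -6.7 0.5; 22 -24 0 -6.7 0.5; 22 -24 0 -6.7 0.5; 22 -24 0 -6.7 0.5; 22 -24 0 -6.7 0.5; 22 -24 0 -6.7 0.5; 22 -24 0 -6.7 0.5"

```text
t: 0.77
tcp_pos: [0.3797, 0.424, 0.2053]
ee_rot: [0.589, 0.808, -0.0, -0.0]
ft_force: [0.2, -0.2, -0.5]
opening: 0.0475
gripper_force: 0.0
```

step_arm --steps "22 -24 0 -6.7 0.5; 22 -24 0 -6.7 0.5; 22 -24 0 -6.7 0.5; 22 -24 0 -6.7 0.5; 0 0 0 0 0.5; 0 0 0 0 0.5; 0 0 0 0 0.5; 0 0 0 0 0.5"

```text
t: 1.43
tcp_pos: [0.4658, 0.3309, 0.2051]
ee_rot: [0.757, 0.653, -0.0, -0.001]
ft_force: [0.2, 0.3, -0.3]
opening: 0.0467
gripper_force: 0.0
```

```bash
python3 - <<'E'
from h import *
c=snap('wrist'); cv2.imwrite('pics/w1.png',c['pixels'][:,:,::-1]); print(-c['R'].T@c['t'],c['R'])
s=manip.sense(); print({k:np.round(v,3) for k,v in s.items()})
E
```

```text
[0.477446   0.41206403 0.38432544] [[ 0.98924237 -0.14627136 -0.00205373]
 [-0.13989756 -0.95005293  0.27897689]
 [-0.04275748 -0.27568845 -0.96029562]]
{'t': np.float64(1.483), 'qpos': array([-0.943,  0.547,  0.429,  1.75 , -0.28 ,  0.905, -0.542]), 'qvel': array([-0.006, -0.003,  0.004, -0.002,  0.003, -0.   ,  0.   ]), 'joint_efforts': array([ 4.4100e-01, -4.6760e+01,  5.4740e+00, -1.6856e+01, -2.9000e-02,
       -2.6000e-02,  2.0000e-03]), 'tcp_pos': array([0.466, 0.331, 0.205]), 'ee_rot': array([ 0.757,  0.653, -0.   , -0.001]), 'ft_force': array([ 0.184, -1.262, -0.149]), 'moment': array([-0.086,  0.049,  0.09 ]), 'gripper_force': np.float64(0.0), 'opening': np.float64(0.047)}
```

View pics/w1.png

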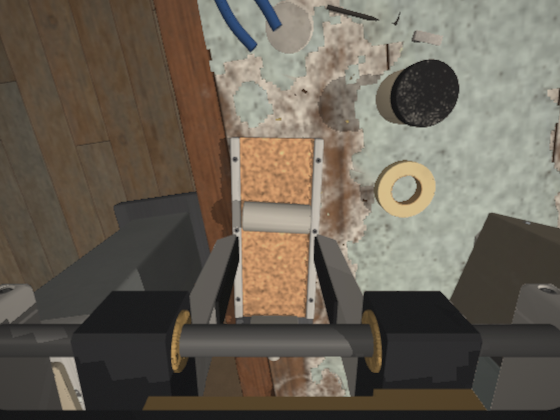

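Wrist view: the open end of the fixture is at row 138 (rail outer corners at columns 231 and 323). The roller runs from (244,216) to (312,219), and its rear edge is at about row 203.

```bash
python3 - <<'E'
from h import *
c=load('wrist'); W=lambda u,v,z: world(c,u,v,z)[:2]
a,b=W(231,138,.017),W(323.5,138,.017); d,e=W(236,310,.017),W(316,310,.017)
f=((d+e)-(a+b))/2; f/=np.linalg.norm(f)
print('width',np.linalg.norm(a-b),np.linalg.norm(d-e),'ang',np.degrees(np.arctan2(f[1],f[0])), 'origin',(a+b)/2+.145*f)
q=cv2.resize(c['pixels'][130:330,220:330][:,:,::-1],None,fx=3,fy=3,interpolation=cv2.INTER_CUBIC)
q2=cv2.resize(c['pixels'][190:250,230:330][:,:,::-1],(460,276),interpolation=cv2.INTER_CUBIC)
k=np.zeros((600,800,3),np.uint8);k[:,:330]=q;k[:276,335:795]=q2;cv2.imwrite('pics/w1c.png',k)
for u,v in [(260,218),(278,218),(296,218),(278,160),(278,270),(234,170),(319,170)]: print(u,v,world(c,u,v).round(4))
E
```

```text
width 0.10784987318727626 0.11003696294755083 ang -98.77084558143164 origin [0.451973   0.24132903]
260 218 [0.4415 0.3    0.0462]
278 218 [0.4621 0.2971 0.0465]
296 218 [0.4826 0.2941 0.0467]
278 160 [0.4712 0.3586 0.0135]
278 270 [0.45   0.2135 0.0136]
234 170 [0.4174 0.3551 0.0178]
319 170 [0.5181 0.3402 0.0178]
```

View pics/w1c.png

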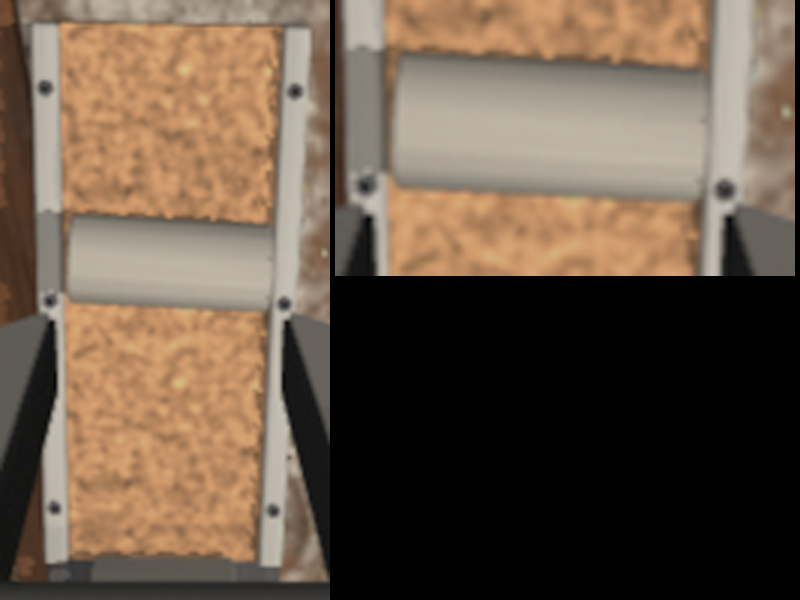

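Fixture origin is (0.452, 0.241) with axis at -98.7°, confirmed by both cameras. The roller axis is at fixture x ≈ -49, skewed about 0.04 rad. The TCP is already centred 42 mm behind it. I'll go down and begin pushing.

step_arm --steps "0 0 -26 -0.3 0.5; 0 0 -26 0 0.5; 0 0 -26 0 0.5; 0 0 -26 0 0.5; 0 0 -26 0 0.5; 0 0 -26 0 0.5; 0 0 -20 0 0.5; 0 0 -9 0 0.5"

```text
t: 2.15
tcp_pos: [0.4646, 0.3298, 0.0178]
ee_rot: [0.759, 0.651, -0.002, -0.001]
ft_force: [0.2, -0.5, -0.0]
opening: 0.0469
gripper_force: 0.0
```

step_arm --steps "-0.45 -2.97 0 0 0.5; -0.45 -2.97 0 0 0.5; -0.45 -2.97 0 0 0.5; -0.45 -2.97 0 0 0.5; -0.45 -2.97 0 0 0.5; -0.45 -2.97 0 0 0.5; -0.45 -2.97 0 0 0.5; -0.45 -2.97 0 0 0.5"

```text
t: 2.82
tcp_pos: [0.4636, 0.3055, 0.0208]
ee_rot: [0.76, 0.65, 0.0, 0.0]
ft_force: [0.0, -0.6, -0.3]
opening: 0.0469
gripper_force: 0.1
```

step_arm --steps "-0.45 -2.97 0 0 0.5; -0.45 -2.97 0 0 0.5; -0.45 -2.97 0 0 0.5; -0.45 -2.97 0 0 0.5; -0.45 -2.97 0 0 0.5; -0.45 -2.97 0 0 0.5; -0.45 -2.97 0 0 0.5; -0.45 -2.97 0 0 0.5"

```text
t: 3.48
tcp_pos: [0.4599, 0.2817, 0.0205]
ee_rot: [0.76, 0.65, 0.0, -0.0]
ft_force: [-0.2, 0.4, -0.4]
opening: 0.0471
gripper_force: 0.1
```

```bash
cat >> h.py <<'E'
O=np.array([.452,.2413]);F=np.array([-.1513,-.9885]);FY=np.array([.9885,-.1513])
def fx(p): d=np.array(p[:2])-O; return (d@F*1e3).round(1),(d@FY*1e3).round(1)
E
python3 - <<'E'
from h import *
s=manip.sense(); print(fx(s['tcp_pos']),s['tcp_pos'],s['ft_force'])
c=snap('top'); cv2.imwrite('pics/t2.png',cv2.resize(c['pixels'][200:262,190:300][:,:,::-1],None,fx=7,fy=7,interpolation=cv2.INTER_CUBIC))
E
```

```text
(np.float64(-41.1), np.float64(1.7)) [0.45985739 0.28165532 0.02047669] [-0.23487211  0.36052128 -0.37596753]
```

View pics/t2.png

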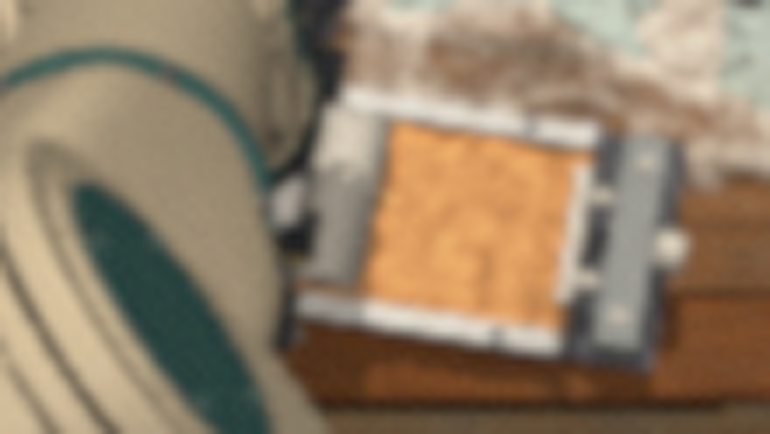

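The top view shows the roller squared, centred at crop (350,195), with the pad's left face at crop (572,165)–(556,300). Working out the distance left:

```bash
python3 - <<'E'
from h import *
c=load('top'); A=lambda U,V,z: fx(world(c,(U+.5)/7-.5+190,(V+.5)/7-.5+200,z))
print('roller ctr',A(350,195,.03),'right edge',A(395,120,.03),A(364,290,.03),'pad',A(572,165,.044),A(556,300,.044),'pad right',A(588,168,.044),A(573,300,.044))
g=c['pixels'][200:262,190:300].astype(int)
for v in (30,33,36): print(v,g[v,40:88].tolist() if 0 else [tuple(x) for x in g[v,76:88]])
for u,v in [(241,228),(238,228),(272,232),(270,232)]: p=world(c,u,v); print(u,v,p.round(4),fx(p))
E
```

```text
roller ctr (np.float64(-5.9), np.float64(1.6)) right edge (np.float64(8.9), np.float64(40.0)) (np.float64(8.0), np.float64(-41.4)) pad (np.float64(94.9), np.float64(29.2)) (np.float64(97.3), np.float64(-34.1)) pad right (np.float64(102.4), np.float64(28.9)) (np.float64(105.0), np.float64(-32.9))
30 [(np.int64(222), np.int64(158), np.int64(97)), (np.int64(216), np.int64(150), np.int64(91)), (np.int64(212), np.int64(147), np.int64(89)), (np.int64(213), np.int64(149), np.int64(92)), (np.int64(213), np.int64(160), np.int64(119)), (np.int64(215), np.int64(189), np.int64(165)), (np.int64(207), np.int64(194), np.int64(176)), (np.int64(168), np.int64(160), np.int64(145)), (np.int64(120), np.int64(114), np.int64(108)), (np.int64(97), np.int64(93), np.int64(92)), (np.int64(104), np.int64(100), np.int64(98)), (np.int64(123), np.int64(121), np.int64(117))]
33 [(np.int64(220), np.int64(153), np.int64(93)), (np.int64(215), np.int64(150), np.int64(91)), (np.int64(221), np.int64(154), np.int64(93)), (np.int64(222), np.int64(158), np.int64(101)), (np.int64(214), np.int64(168), np.int64(129)), (np.int
[... 440 characters left out ...]
np.int64(90)), (np.int64(209), np.int64(157), np.int64(117)), (np.int64(215), np.int64(188), np.int64(162)), (np.int64(207), np.int64(193), np.int64(176)), (np.int64(165), np.int64(157), np.int64(144)), (np.int64(108), np.int64(102), np.int64(95)), (np.int64(73), np.int64(71), np.int64(69)), (np.int64(82), np.int64(81), np.int64(80)), (np.int64(115), np.int64(113), np.int64(109)), (np.int64(145), np.int64(144), np.int64(137))]
241 228 [0.4511 0.2414 0.04  ] (np.float64(0.1), np.float64(-0.9))
238 228 [0.4504 0.2507 0.0441] (np.float64(-9.1), np.float64(-3.0))
272 232 [0.4368 0.1407 0.0487] (np.float64(101.8), np.float64(0.2))
270 232 [0.443  0.1476 0.006 ] (np.float64(94.0), np.float64(5.2))
```

About 86 mm remain (roller axis ≈ -8, pad face ≈ 96). I'll push 68 mm at the same pace, then slow down.

step_arm --steps "-0.47 -2.96 0 0 0.5; -0.47 -2.96 0 0 0.5; -0.47 -2.96 0 0 0.5; -0.47 -2.96 0 0 0.5; -0.47 -2.96 0 0 0.5; -0.47 -2.96 0 0 0.5; -0.47 -2.96 0 0 0.5; -0.47 -2.96 0 0 0.5"

```text
t: 4.2
tcp_pos: [0.4561, 0.258, 0.0205]
ee_rot: [0.76, 0.65, 0.0, -0.0]
ft_force: [0.5, -0.0, 0.5]
opening: 0.0467
gripper_force: 0.1
```

step_arm --steps "-0.47 -2.96 0 0 0.5; -0.47 -2.96 0 0 0.5; -0.47 -2.96 0 0 0.5; -0.47 -2.96 0 0 0.5; -0.47 -2.96 0 0 0.5; -0.47 -2.96 0 0 0.5; -0.47 -2.96 0 0 0.5; -0.47 -2.96 0 0 0.5"

```text
t: 4.87
tcp_pos: [0.4523, 0.2343, 0.0205]
ee_rot: [0.76, 0.65, 0.0, 0.0]
ft_force: [1.0, 0.0, -0.5]
opening: 0.047
gripper_force: 0.1
```

step_arm --steps "-0.47 -2.96 0 0 0.5; -0.47 -2.96 0 0 0.5; -0.45 -2.5 0 0 0.5; -0.4 -2.5 0 0 0.5; -0.4 -2 0 0 0.5; -0.3 -2 0 0 0.5; -0.3 -1.5 0 0 0.5; -0.2 -1.5 0 0 0.5"

```text
t: 5.53
tcp_pos: [0.4494, 0.2166, 0.0205]
ee_rot: [0.76, 0.65, 0.0, -0.0]
ft_force: [-0.5, 0.1, 0.3]
opening: 0.0471
gripper_force: 0.1
```

```bash
python3 - <<'E'
from h import *
s=manip.sense(); print(fx(s['tcp_pos']),s['tcp_pos'],s['ft_force'])
c=snap('top'); cv2.imwrite('pics/t3.png',cv2.resize(c['pixels'][200:262,190:300][:,:,::-1],None,fx=7,fy=7,interpolation=cv2.INTER_CUBIC))
E
```

```text
(np.float64(24.8), np.float64(1.1)) [0.44935728 0.2165697  0.02048233] [-0.49536029  0.08326064  0.2739346 ]
```

View pics/t3.png

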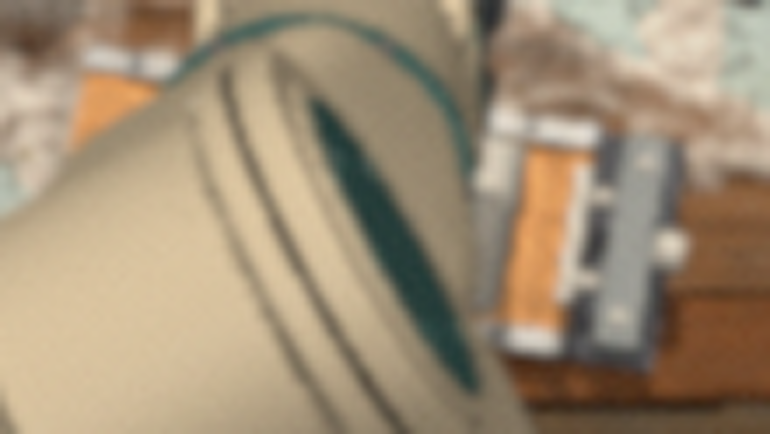

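The roller's front edge is at crop (510,235) and the pad face at (563,235), leaving about 22 mm. I'll approach slower and watch the force.

step_arm --steps "-0.24 -1.6 0 0 0.5; -0.24 -1.6 0 0 0.5; -0.24 -1.6 0 0 0.5; -0.24 -1.6 0 0 0.5; -0.24 -1.6 0 0 0.5; -0.24 -1.6 0 0 0.5; -0.24 -1.6 0 0 0.5; -0.24 -1.6 0 0 0.5"

```text
t: 6.25
tcp_pos: [0.4475, 0.2037, 0.0205]
ee_rot: [0.76, 0.65, 0.0, -0.0]
ft_force: [0.3, 0.0, -0.2]
opening: 0.0473
gripper_force: 0.1
```

step_arm --steps "-0.08 -0.5 0 0 0.5; -0.08 -0.5 0 0 0.5; -0.08 -0.5 0 0 0.5; -0.08 -0.5 0 0 0.5; -0.08 -0.5 0 0 0.5; -0.08 -0.5 0 0 0.5; -0.08 -0.5 0 0 0.5; -0.08 -0.5 0 0 0.5"

```text
t: 6.92
tcp_pos: [0.4468, 0.1999, 0.0205]
ee_rot: [0.76, 0.65, 0.0, -0.0]
ft_force: [-0.6, -0.0, -0.0]
opening: 0.0471
gripper_force: 0.1
```

step_arm --steps "-0.06 -0.4 0 0 0.5; -0.06 -0.4 0 0 0.5; -0.06 -0.4 0 0 0.5; -0.06 -0.4 0 0 0.5; -0.06 -0.4 0 0 0.5; -0.06 -0.4 0 0 0.5; -0.06 -0.4 0 0 0.5; -0.06 -0.4 0 0 0.5"

```text
t: 7.58
tcp_pos: [0.4463, 0.1966, 0.0205]
ee_rot: [0.76, 0.65, 0.0, -0.0]
ft_force: [0.1, 0.1, -0.6]
opening: 0.0468
gripper_force: 0.1
```

step_arm --steps "-0.05 -0.3 0 0 0.5; -0.05 -0.3 0 0 0.5; -0.05 -0.3 0 0 0.5; -0.05 -0.3 0 0 0.5; -0.05 -0.3 0 0 0.5; -0.05 -0.3 0 0 0.5; -0.05 -0.3 0 0 0.5; -0.05 -0.3 0 0 0.5"

```text
t: 8.25
tcp_pos: [0.4459, 0.1943, 0.0205]
ee_rot: [0.76, 0.65, 0.0, -0.0]
ft_force: [-0.7, 0.6, 0.3]
opening: 0.0471
gripper_force: 0.1
```

step_arm --steps "-0.05 -0.3 0 0 0.5; -0.05 -0.3 0 0 0.5; -0.05 -0.3 0 0 0.5; -0.05 -0.3 0 0 0.5; -0.05 -0.3 0 0 0.5; -0.05 -0.3 0 0 0.5; -0.05 -0.3 0 0 0.5; -0.05 -0.3 0 0 0.5"

```text
t: 8.92
tcp_pos: [0.4455, 0.192, 0.0205]
ee_rot: [0.76, 0.65, 0.0, -0.0]
ft_force: [-0.4, -0.0, 0.7]
opening: 0.0469
gripper_force: 0.4
```

step_arm --steps "-0.05 -0.3 0 0 0.5; -0.05 -0.3 0 0 0.5; -0.05 -0.3 0 0 0.5; -0.05 -0.3 0 0 0.5; -0.05 -0.3 0 0 0.5; -0.05 -0.3 0 0 0.5; -0.05 -0.3 0 0 0.5; -0.05 -0.3 0 0 0.5"

```text
t: 9.58
tcp_pos: [0.4453, 0.1914, 0.0206]
ee_rot: [0.76, 0.65, 0.001, -0.001]
ft_force: [-0.9, 7.1, -0.0]
opening: 0.0469
gripper_force: 3.5
```

Contact: 7 N at about 4 N per mm. I'll add 0.7 mm and hold for more than a second.

step_arm --steps "-0.05 -0.35 0 0 0.5; -0.05 -0.35 0 0 0.5; 0 0 0 0 0.5; 0 0 0 0 0.5; 0 0 0 0 0.5; 0 0 0 0 0.5; 0 0 0 0 0.5; 0 0 0 0 0.5"

```text
t: 10.25
tcp_pos: [0.4453, 0.1913, 0.0206]
ee_rot: [0.759, 0.651, 0.001, -0.001]
ft_force: [-0.7, 7.4, -1.8]
opening: 0.0472
gripper_force: 3.9
```

step_arm --steps "0 0 0 0 0.5; 0 0 0 0 0.5; 0 0 0 0 0.5; 0 0 0 0 0.5; 0 0 0 0 0.5; 0 0 0 0 0.5; 0 0 0 0 0.5; 0 0 0 0 0.5"

```text
t: 10.92
tcp_pos: [0.4454, 0.1913, 0.0206]
ee_rot: [0.759, 0.651, 0.001, -0.001]
ft_force: [-0.2, 8.2, -0.7]
opening: 0.0472
gripper_force: 3.9
```

step_arm --steps "-0.05 -0.35 0 0 0.5; -0.05 -0.35 0 0 0.5; 0 0 0 0 0.5; 0 0 0 0 0.5; 0 0 0 0 0.5; 0 0 0 0 0.5; 0 0 0 0 0.5; 0 0 0 0 0.5"

```text
t: 11.58
tcp_pos: [0.4454, 0.1913, 0.0206]
ee_rot: [0.759, 0.651, 0.002, -0.001]
ft_force: [0.5, 9.7, -2.0]
opening: 0.0468
gripper_force: 4.6
```

step_arm --steps "0 0 0 0 0.5; 0 0 0 0 0.5; 0 0 0 0 0.5; 0 0 0 0 0.5; 0 0 0 0 0.5; 0 0 0 0 0.5; 0 0 0 0 0.5; 0 0 0 0 0.5"

```text
t: 12.25
tcp_pos: [0.4453, 0.1913, 0.0206]
ee_rot: [0.759, 0.651, 0.002, -0.001]
ft_force: [-1.3, 9.2, -0.9]
opening: 0.0464
gripper_force: 4.6
```

The roller is held at about 9–10 N against the pad for over a second. I'll back off gently, rise, and cross to the block on the robot's side.

step_arm --steps "0.15 1 0 0 0.5; 0.15 1 0 0 0.5; 0.3 2 0 0 0.5; 0.45 3 0 0 0.5; 0.6 4 0 0 0.5; 1 7 0 0 0.5; 1 8 0 0 0.5; 1 8 10 0 0.6"

```text
t: 12.92
tcp_pos: [0.4487, 0.2222, 0.0294]
ee_rot: [0.76, 0.65, -0.001, -0.0]
ft_force: [-0.3, 0.1, 0.0]
opening: 0.0505
gripper_force: 0.0
```

step_arm --steps "0 0 30 0 0.8; 0 0 30 0 0.8; 0 0 30 0 0.8; 0 0 30 0 0.8; 0 0 30 0 0.8; 0 0 30 0 0.8; 0 0 30 0 0.8; -2 -20 10 2 0.8"

```text
t: 13.58
tcp_pos: [0.4498, 0.2069, 0.2543]
ee_rot: [0.746, 0.665, 0.004, 0.0]
ft_force: [0.5, 0.5, -0.8]
opening: 0.0755
gripper_force: 0.0
```

step_arm --steps "-3 -29 0 2 0.8; -3 -29 0 2 0.8; -3 -29 0 2 0.8; -3 -29 0 2 0.8; -3 -29 0 2 0.8; -3 -29 0 2 0.8; -3 -29 0 2 0.8; -3 -29 0 2 0.8"

```text
t: 14.25
tcp_pos: [0.4234, -0.0308, 0.2507]
ee_rot: [0.648, 0.762, 0.0, 0.0]
ft_force: [0.4, -0.5, -0.5]
opening: 0.0752
gripper_force: 0.0
```

step_arm --steps "-2 -29 0 2 0.8; -2 -29 0 2 0.8; -2 -29 0 2 0.8; -2 -29 0 2 0.8; -2 -29 -20 2 0.8; -2 -29 -20 1 0.8; -1 -29 -20 0 0.8; 0 0 0 0 0.8"

```text
t: 14.92
tcp_pos: [0.4082, -0.238, 0.1881]
ee_rot: [0.576, 0.817, -0.002, -0.001]
ft_force: [0.6, -0.8, 0.4]
opening: 0.075
gripper_force: 0.0
```

```bash
python3 - <<'E'
from h import *
c=snap('wrist'); cv2.imwrite('pics/w2.png',c['pixels'][:,:,::-1]); s=manip.sense(); print(s['tcp_pos'],s['ee_rot'],s['ft_force'],-c['R'].T@c['t'])
snap('top')
E
```

```text
[ 0.40898122 -0.23515653  0.18906132] [ 0.57519935  0.81801133 -0.00112676 -0.00138   ] [ 0.7718979   1.19860017 -0.18002734] [ 0.38108158 -0.16010519  0.36715682]
```

View pics/w2.png

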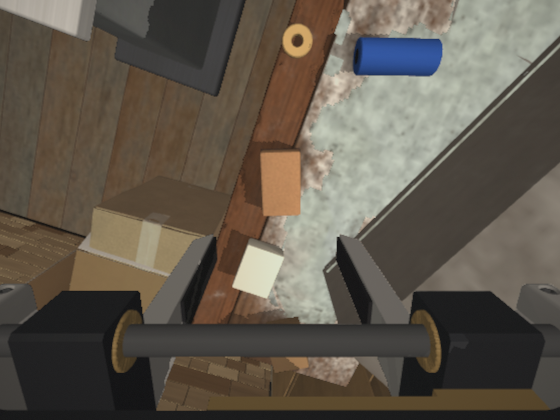

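The wrist view shows the block upright in the image, with top corners near (262,153), (299,152), (300,214) and (263,216). Its axis is nearly along the tool's x. Computing the grasp from corners and depth:

```bash
python3 - <<'E'
from h import *
c=load('wrist')
vv,uu=np.mgrid[135:235,245:320]; P=np.array([world(c,u,v) for u,v in zip(uu.ravel(),vv.ravel())])
m=(P[:,2]>.02)&(P[:,2]<.033); r=cv2.minAreaRect((P[m,:2]*1000).astype(np.float32)); print(m.sum(),P[m,2].mean(),r)
Q=np.array([world(c,u,v,.026)[:2] for u,v in [(262,153),(299,152),(300,214),(263,216)]]); s=np.roll(Q,-1,0)-Q
print(Q.mean(0),np.linalg.norm(s,axis=1),np.degrees(np.arctan2(s[:,1],s[:,0])))
e=manip.sense(); n=e['ee_rot']; print('tool y ang',np.degrees(np.arctan2(2*n[1]**2-1,2*n[0]*n[1])),e['tcp_pos'])
# roller now, top camera depth, in fixture frame
c=load('top'); vv,uu=np.mgrid[205:262,190:300]; P=np.array([world(c,u,v) for u,v in zip(uu.ravel(),vv.ravel())])
f=np.array([fx(p) for p in P]); m=(P[:,2]>.036)&(P[:,2]<.06)&(abs(f[:,1])<44)&(f[:,0]>40)&(f[:,0]<110)
print(np.histogram(f[m,0],bins=np.arange(40,111,5))); 
for lo,hi in [(50,92)]:
    k=m&(f[:,0]>lo)&(f[:,0]<hi)&(P[:,2]>.042); print(k.sum(),f[k].mean(0),np.polyfit(f[k,1],f[k,0],1))
E
```

```text
2528 0.02624914598332775 ((410.45513916015625, -232.29092407226562), (44.33717346191406, 75.26972961425781), 21.347475051879883)
[ 0.41067807 -0.23194421] [0.04059718 0.07155948 0.04306328 0.07292359] [  21.27496939  -68.1847689  -156.93414958  109.88390669]
tool y ang 19.93540643008163 [ 0.4099505  -0.23336123  0.18985011]
(array([ 0,  0,  0,  0, 23, 36, 38, 37, 37, 38, 33, 24, 24,  1]), array([ 40,  45,  50,  55,  60,  65,  70,  75,  80,  85,  90,  95, 100,
       105, 110]))
160 [78.08125  -3.975625] [1.25838587e-02 7.81312787e+01]
```

The block is at (0.4105, -0.2322) at 21.4°, size 75×44, top at 26 mm, which is consistent. The roller sits at axis x ≈ 78 against the pad. Going down and grasping:

step_arm --steps "0.5 1 -26 1.4 0.8; 0 0 -26 0 0.8; 0 0 -26 0 0.8; 0 0 -26 0 0.8; 0 0 -26 0 0.8; 0 0 -26 0 0.8; 0 0 -20 0 0.8; 0 0 -7 0 0.8"

```text
t: 15.68
tcp_pos: [0.4113, -0.2294, 0.006]
ee_rot: [0.562, 0.827, 0.001, -0.001]
ft_force: [-0.2, -0.7, -0.9]
opening: 0.0752
gripper_force: 0.0
```

step_arm --steps "0 0 0 0 0.8; 0 0 0 0 0.6; 0 0 0 0 0.4; 0 0 0 0 0.3; 0 0 0 0 0.3; 0 0 0 0 0.3; 0 0 0 0 0.3; 0 0 0 0 0.3"

```text
t: 16.35
tcp_pos: [0.4117, -0.2321, 0.0083]
ee_rot: [0.563, 0.827, 0.0, 0.001]
ft_force: [-0.5, 0.1, 7.9]
opening: 0.0457
gripper_force: 30.0
```

Gripped at 45.7 mm. Lift, cross back at the robot's side, turning -30.3°.

step_arm --steps "0 0 10 0 0.3; 0 0 25 0 0.3; 0 0 35 0 0.3; 0 0 35 0 0.3; 0 0 35 0 0.3; 0 0 35 0 0.3; 0 0 35 0 0.3; 0 0 25 0 0.3"

```text
t: 17.02
tcp_pos: [0.4111, -0.2324, 0.246]
ee_rot: [0.563, 0.826, 0.0, 0.002]
ft_force: [1.8, -0.1, 0.6]
opening: 0.0458
gripper_force: 30.0
```

step_arm --steps "1 20 5 -1.5 0.3; 2 28 0 -1.8 0.3; 2 28 0 -1.8 0.3; 2 28 0 -1.8 0.3; 2 28 0 -1.8 0.3; 2 28 0 -1.8 0.3; 2 28 0 -1.8 0.3; 2 28 0 -1.8 0.3"

```text
t: 17.68
tcp_pos: [0.4254, -0.0147, 0.2481]
ee_rot: [0.661, 0.751, 0.0, -0.0]
ft_force: [0.3, 0.5, 0.6]
opening: 0.0457
gripper_force: 30.0
```

step_arm --steps "2 28 0 -1.8 0.3; 2 28 0 -1.8 0.3; 3 28 0 -1.8 0.3; 3 28 0 -1.8 0.3; 3 28 0 -1.8 0.3; 3 28 0 -1.8 0.3; 3 28 0 -1.8 0.3; 3 28 0 -1.8 0.3"

```text
t: 18.35
tcp_pos: [0.4475, 0.2091, 0.2481]
ee_rot: [0.75, 0.662, -0.0, -0.0]
ft_force: [1.1, 0.4, -1.5]
opening: 0.0456
gripper_force: 30.0
```

step_arm --steps "1 8 -15 -1.8 0.3; 0 4 -25 0 0.3; 0 0 -30 0 0.3; 0 0 -30 0 0.3; 0 0 -20 0 0.3; 0 0 -10 0 0.3; 0 0 0 0 0.3; 0 0 0 0 0.3"

```text
t: 19.02
tcp_pos: [0.4493, 0.2199, 0.1181]
ee_rot: [0.759, 0.651, 0.0, 0.0]
ft_force: [0.4, -0.3, 0.3]
opening: 0.0461
gripper_force: 30.0
```

```bash
python3 - <<'E'
from h import *
e=manip.sense(); n=e['ee_rot']; print('tool y ang',np.degrees(np.arctan2(2*n[1]**2-1,2*n[0]*n[1])),e['tcp_pos'],fx(e['tcp_pos']),e['opening'],e['ft_force'],e['qpos'])
c=snap('wrist')
vv,uu=np.mgrid[100:400:2,180:380:2]; D=c['depth'][vv,uu].ravel(); P=np.array([world(c,u,v) for u,v in zip(uu.ravel(),vv.ravel())]); f=np.array([fx(p) for p in P])
k=(abs(f[:,1])<38)&(D>0)&(f[:,0]>40)&(f[:,0]<90)&(P[:,2]>.035)&(P[:,2]<.055); print('roller pts',k.sum(),f[k].mean(0) if k.any() else '')
top=(P[:,2]>.08)&(P[:,2]<.16)&(D>0); z=P[top,2]; print(np.histogram(z,8))
cv2.imwrite('pics/w3.png',c['pixels'][:,:,::-1])
E
```

```text
tool y ang -8.837233244221185 [0.44934418 0.21994148 0.11809563] (np.float64(21.5), np.float64(0.6)) 0.04609868951426812 [ 0.42764458 -0.25959873  0.28986081] [-0.77187567  0.57762244  0.38485269  2.02421396 -0.36825957  0.6057764
 -0.29185763]
roller pts 8 [ 83.425 -35.325]
(array([  50,   69,   72,  291, 2139,   81,   88,  100]), array([0.11013827, 0.11636994, 0.12260161, 0.12883328, 0.13506494,
       0.14129661, 0.14752828, 0.15375995, 0.15999162]))
```

Aligned at -8.8° (fixture -8.7°). Shift 5 mm back (aim 6 mm gap), then lower to runway level.

step_arm --steps "0.3 2.5 -10 0 0.3; 0 3 -20 0 0.3; 0 0 -25 0 0.3; 0 0 -20 0 0.3; 0 0 -10 0 0.3; 0 0 -5 0 0.3; 0 0 -2 0 0.3; 0 0 -1 0 0.3"

```text
t: 19.73
tcp_pos: [0.45, 0.2258, 0.025]
ee_rot: [0.759, 0.651, 0.001, 0.0]
ft_force: [-0.0, -0.8, -0.7]
opening: 0.0457
gripper_force: 30.0
```

step_arm --steps "0 0 -1 0 0.3; 0 0 -1 0 0.3; 0 0 -0.5 0 0.3; 0 0 -0.5 0 0.3; 0 0 -0.5 0 0.3; 0 0 0 0 0.3; 0 0 0 0 0.3; 0 0 0 0 0.3"

```text
t: 20.4
tcp_pos: [0.4494, 0.2256, 0.021]
ee_rot: [0.759, 0.651, -0.0, -0.0]
ft_force: [0.3, -0.0, -1.0]
opening: 0.0457
gripper_force: 30.0
```

step_arm --steps "0 0 -0.4 0 0.3; 0 0 -0.4 0 0.3; 0 0 0 0 0.3; 0 0 0 0 0.52; 0 0 0 0 0.56; 0 0 0 0 0.6; 0 0 0 0 0.6; 0 0 0 0 0.6"

```text
t: 21.07
tcp_pos: [0.4494, 0.2256, 0.0201]
ee_rot: [0.759, 0.651, -0.0, -0.0]
ft_force: [0.5, -0.5, 0.0]
opening: 0.0563
gripper_force: 0.0
```

step_arm --steps "0 0 5 0 0.6; 0 0 10 0 0.6; 0 0 25 0 0.6; 0 0 30 0 0.6; 0 0 40 0 0.6; 0 0 40 0 0.6; 0 0 40 0 0.6; 0 0 30 0 0.6"

```text
t: 21.73
tcp_pos: [0.45, 0.2254, 0.2443]
ee_rot: [0.76, 0.65, 0.002, 0.0]
ft_force: [0.5, 0.8, -0.6]
opening: 0.0566
gripper_force: 0.0
```

step_arm --steps "-20 30 0 0 0.6; -30 40 0 0 0.6; -30 40 0 0 0.6; -30 40 0 0 0.6; -30 40 0 0 0.6; -20 30 0 0 0.6; 0 0 0 0 0.6; 0 0 0 0 0.6"

```text
t: 22.4
tcp_pos: [0.3076, 0.4204, 0.2406]
ee_rot: [0.758, 0.653, 0.0, -0.0]
ft_force: [0.1, -0.9, -0.7]
opening: 0.0565
gripper_force: 0.0
```

```bash
python3 - <<'E'
from h import *
c=snap('top'); cv2.imwrite('pics/t4.png',cv2.resize(c['pixels'][200:262,190:300][:,:,::-1],None,fx=7,fy=7,interpolation=cv2.INTER_CUBIC))
vv,uu=np.mgrid[205:262,190:300]; P=np.array([world(c,u,v) for u,v in zip(uu.ravel(),vv.ravel())]); f=np.array([fx(p) for p in P])
m=(P[:,2]>.032)&(P[:,2]<.06)&(abs(f[:,1])<44)
print(np.histogram(f[m,0],bins=np.arange(-40,111,5)))
k=m&(f[:,0]>-40)&(f[:,0]<53); print('chock',cv2.minAreaRect(f[k].astype(np.float32)),P[k,2].mean(),P[k,2].std())
for y0 in range(-35,40,10):
    k=m&(abs(f[:,1]-y0)<5)&(f[:,0]>56)&(f[:,0]<96)&(P[:,2]>.043); i=f[k,0]; print(y0,k.sum(),i.mean().round(1),i.min(),i.max())
print(manip.sense()['tcp_pos'])
E
```

```text
(array([ 0,  0,  0,  2, 20, 19, 24, 20, 20, 21, 23, 20, 20, 20, 21, 22, 18,
       20, 17,  0, 29, 36, 39, 37, 38, 38, 40, 25, 28,  3]), array([-40, -35, -30, -25, -20, -15, -10,  -5,   0,   5,  10,  15,  20,
        25,  30,  35,  40,  45,  50,  55,  60,  65,  70,  75,  80,  85,
        90,  95, 100, 105, 110]))
chock ((16.046419143676758, -0.22426986694335938), (73.28773498535156, 45.45439910888672), 0.2836466431617737) 0.0372956896549671 0.0025168425938208146
-35 18 77.5 65.4 91.4
-25 22 79.1 66.0 93.0
-15 18 78.1 65.3 91.4
-5 19 77.7 67.2 90.0
5 17 78.8 67.8 91.1
15 21 77.7 66.1 89.0
25 16 79.8 68.2 91.7
35 11 79.3 67.2 90.2
[0.30911922 0.41869977 0.24068893]
```

View pics/t4.png

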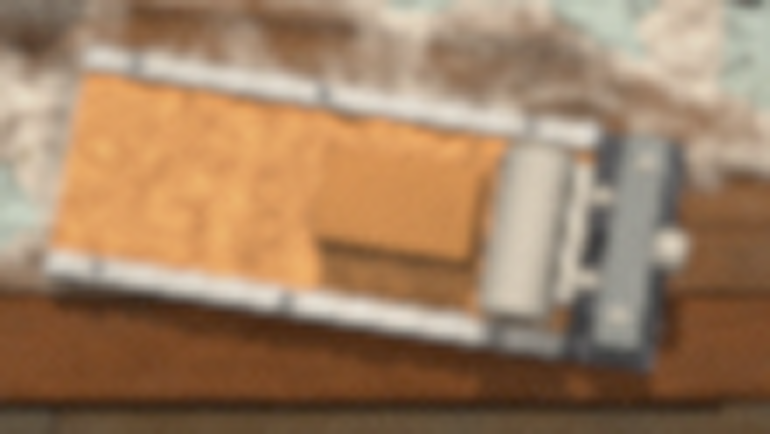

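The top view shows the block lengthways at crop (400,200), 16 mm centre x, level, about 6 mm behind the roller, with the roller at crop (525,230) beside the pad at (570,230). I'm not yet certain whether there is a gap at the pad. I'll check it with the wrist camera closer up, by numbers.

step_arm --steps "20 -30 0 0 0.6; 30 -40 0 0 0.6; 30 -40 0 0 0.6; 30 -40 0 0 0.6; 30 -40 0 0 0.6; 15 -20 0 0 0.6; 0 0 0 0 0.6; 0 0 0 0 0.6"

```text
t: 23.12
tcp_pos: [0.4457, 0.2321, 0.2408]
ee_rot: [0.762, 0.648, 0.0, 0.0]
ft_force: [-0.2, 0.8, 0.0]
opening: 0.0563
gripper_force: 0.0
```

```bash
python3 - <<'E'
from h import *
c=snap('wrist'); print(manip.sense()['tcp_pos'])
hsv=cv2.cvtColor(c['pixels'],cv2.COLOR_RGB2HSV)
def px(xf,yf,z):
    X=np.r_[O+F*xf/1e3+FY*yf/1e3,z]; q=c['K']@(c['R']@X+c['t']); return q[:2]/q[2]
for yf in (-36,-28,-10,10,28,36):
    print('yf',yf,px(60,yf,.03).round(0))
    print([ (x,int(hsv[v,u,1]),int(hsv[v,u,2]),fx(p)[0].item(),round(p[2]*1e3)) for x in range(76,112,2) for u,v in [px(x,yf,.035).round().astype(int)] if v<420 for p in [world(c,u,v)]])
E
```

```text
[0.44461324 0.23399848 0.2405238 ]
yf -36 [253. 217.]
[(76, 31, 197, 70.8, 47), (78, 32, 194, 73.6, 47), (80, 32, 193, 75.0, 47), (82, 34, 189, 76.9, 49), (84, 33, 185, 78.8, 48), (86, 32, 181, 81.0, 46), (88, 32, 173, 83.5, 47), (90, 33, 163, 85.2, 46), (92, 32, 152, 87.3, 44), (94, 29, 104, 91.6, 41), (96, 4, 61, 106.3, 11), (98, 15, 68, 109.9, 9), (100, 17, 73, 111.2, 10), (102, 13, 76, 113.0, 10), (104, 19, 80, 116.0, 10), (106, 18, 72, 115.3, 15), (108, 12, 65, 115.3, 18), (110, 11, 70, 115.5, 24)]
yf -28 [259. 217.]
[(76, 32, 198, 70.9, 47), (78, 33, 194, 73.7, 47), (80, 34, 194, 75.3, 47), (82, 33, 193, 76.4, 47), (84, 34, 188, 78.7, 48), (86, 35, 184, 80.3, 48), (88, 32, 175, 83.3, 47), (90, 32, 166, 85.2, 46), (92, 33, 154, 87.0, 45), (94, 30, 102, 91.7, 41), (96, 29, 97, 95.0, 37), (98, 31, 130, 95.8, 42), (100, 32, 181, 96.7, 43), (102, 33, 191, 97.6, 44), (104, 33, 195, 100.7, 43), (106, 32, 168, 101.2, 45), (108, 19, 79, 115.5, 18), (110, 11, 67, 115.2, 25)]
yf -10 [273. 217.]
[(76, 32, 198, 71.3, 47), (78, 33, 195, 74.1, 47), (80, 33, 195, 74.9, 48), (82, 33, 195, 76.1,
[... 1081 characters left out ...]
4, 32, 144, 89.0, 45), (96, 30, 102, 96.4, 35), (98, 31, 98, 96.1, 39), (100, 34, 186, 97.0, 43), (102, 33, 198, 98.0, 44), (104, 35, 199, 99.6, 44), (106, 33, 171, 102.1, 44), (108, 16, 82, 115.6, 19), (110, 14, 74, 115.3, 23)]
yf 36 [308. 216.]
[(76, 71, 158, 72.2, 45), (78, 69, 156, 73.2, 46), (80, 66, 144, 75.3, 48), (82, 72, 141, 76.8, 48), (84, 84, 134, 78.5, 47), (86, 89, 152, 94.7, 14), (88, 96, 164, 96.9, 13), (90, 101, 146, 100.2, 12), (92, 38, 134, 87.5, 45), (94, 21, 110, 90.4, 42), (96, 11, 89, 107.3, 10), (98, 9, 89, 108.9, 10), (100, 9, 89, 111.9, 10), (102, 9, 89, 113.9, 9), (104, 6, 80, 115.2, 10), (106, 11, 71, 115.8, 15), (108, 11, 71, 115.1, 20), (110, 11, 72, 115.8, 22)]
```

No cork shows between roller and pad. The roller is parallel to it within about 0.01 rad and its axis is at ≈78, with the pad face at ≈96.5. The arm is clear, so I'm handing in.

```bash
python3 -c "
from rig import manip
print(manip.finish_job())"
```

```text
the job is handed in; nothing more can be done
None
```

I handed the job in, but no verdict came back: the roller sits against the stop pad and square to it after being leaned on at about 9–10 N for over a second, the sanding block stands upright lengthways in the middle of the runway about 6 mm behind it, and the arm is clear.

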